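# Start the carat balance's internal calibration

## Robot

A 6-joint arm with a two-finger parallel gripper is mounted at the origin on the work surface. World frame = base frame: x ahead of the robot, y to its left, z up, the work surface at z = 0. Lengths are in m, angles in rad, forces in N, time in s.
With the tool pointing down it reaches from about 0.35 to 0.775 m from the base axis. Payload 7.3 kg.
Tool frame: the origin (TCP) lies on the mounting face of the last link; the fingertips stand 178 mm ahead of it and the grasp point (between the pads) lies 159 mm ahead of it (robot.tcp_to_tips is the distance from the TCP to the fingertips, in m); z points along the fingers, y is the direction in which the jaws open and shut (so a half turn about z gives the same grasp; the last joint's range is limited). The gripper opens to 92 mm and grips with 3 to 60 N. Pads are 19 mm wide; open, the fingers measure 130 mm over their backs; the gripper's body (75 mm by 190 mm) begins 47 mm behind the grasp point.
Start: joints at [-1.463, 0.342, 1.524, -0, 1.275, -0.146], TCP at [0.132, -0.508, 0.405] pointing down, gripper open.
Joint ranges: [-2.53, 2.53], [-0.77, 2.02], [0.04, 2.7], [-1, 4.14], [0.28, 2.66], [-3.11, 3.11]. Speed limits (rad/s): [2.57, 2.57, 3.14, 3.14, 3.14, 3.14].

## Interface

Orientations are given as [roll, pitch, yaw] about the fixed x, y, z axes, in that order (R = Rz(yaw) Ry(pitch) Rx(roll)).
In Python, from cell import robot, viewer gives the robot as it stands.
- The arm moves only by the shell command python3 -m creep 'ROWS' [OPENING] [FORCE]. ROWS is JSON, a list that holds one entry, the list of rows, each a list of 6 numbers: the shift along the world's x, y, z in mm, then the turn, a rotation vector about the world's x, y, z in degrees. A call has 1 to 5 rows; each row shifts and turns the pose as measured when the row begins; what a row does not reach is not made up. A row lasts 1/12 s, in which the tool goes at most 41.7 mm and 7.16 degrees, less where a joint would pass 70% of its speed; a pose out of reach is approached as far as the arm can. A call with a gripper value outside its range is refused whole. OPENING is the closure, from -1 (fully open) to 1 (shut), set as the call begins (- or left out, the last holds). The fingers move at their own pace and stop on an object; FORCE is the grip in N (left out, the last holds). Time passes only in rows, so rows that do not move let the fingers close. It gives the time, the measured TCP pose, the force and the opening at its end, in the units of the state.
- robot.observe(): the state, without advancing time (a new reading comes with each control period).
- viewer.read_camera(name): name is "scene" or "side" or "wrist"; returns the picture (480x640x3 uint8, blue, green, red); there is no depth.
- viewer.camera_model(name): a dict with "fx", "fy", "cx", "cy" (pixels), "pose" (4x4, takes a point from camera to world coordinates); the wrist camera has in their place "mount" (4x4, takes a point from camera to tool coordinates, whose origin is the TCP and whose axes are the flange's). Camera axes: x right, y up, looking along -z (the intrinsics and any distortion apply to the point x, -y, -z); pixel columns grow to the right and rows downward; lengths in m; the calibration is good to about 2 mm. A picture is of the moment at which its call begins: read the wrist's pose just before it. camera_model takes no time and is no camera call.
- robot.hand_in(): hands the job in, once; it reports no verdict.
The state is a dict: "time": time; "qpos": joint angles; "qvel": joint speeds; "joint_efforts": joint torques, N m; "tool_pos": TCP position; "tool_rot": TCP orientation; "contact_force": force on the tool from outside, world axes, zero at the start; "torque": the same for the moment, N m; "opening": finger opening in m.
Only numpy, scipy, OpenCV 4.12 (cv2) and the standard library are available. Lean on these libraries where they do the work, as an engineer would, in place of code of your own. Each camera call takes 0.05 s, during which the arm holds its last target. There are 200 camera calls.

## Task

Start the carat balance's internal calibration with your fingertips: push the draught cover fully shut by its ridge, then on the terminal press the long zero bar, then the square calibration key, then the oblong confirm key at the right end, each one right down for a moment and let up again before the next. Press gently and lift nothing: leave the balance, the terminal and the things around them standing where they are, and do not touch the pan or press the round power key.

Things in the scene. Friction and masses are not known exactly. Their poses are not given: they have to be found in the camera images.
- balance: Weighing unit of the carat balance, standing loose on its feet (3 to 4.3 kg): light housing 250 deep (x) x 190 wide (y), top at 68 mm, carrying a clear draught shield 150 x 150 mm whose centre is 25 mm behind the housing's centre and whose walls end 143 mm up. Origin: middle of its underside, on the desk; x points from its front to its rear, y to its left seen from the front, z up. Its front looks towards the robot's side of the desk (-x), turned up to 20 deg either way.
- pan: Round steel weighing pan, diameter 80 mm, top 84 mm above the desk, inside the draught shield. Origin on its axis, 71 mm above the desk.
- cover (a joint): Clear sliding cover on top of the draught shield, 150 x 146 mm, with a dark strip along its front edge. Metres that it stands open: 0 = fully shut against its stop (front edge flush with the shield's front wall), up to 0.09 = slid to the rear (+x of the balance). It starts part open, runs with about 1.5 N of friction and stays where it is left.
- cover_ridge (a point): Middle of the top of the dark upright ridge on the cover's front edge, moving with the cover. The ridge is 80 mm long (y), 12 mm thick (x) and stands 18 mm above the clear plate behind it (top of that plate 150 mm, top of the ridge 168 mm above the desk). Axes as the balance's: pushing the ridge's rear face towards -x shuts the cover.
- terminal: Cordless operating terminal of the balance, standing loose on rubber feet (0.6 to 1 kg): dark wedge 130 deep (x) x 220 wide (y), its panel sloping 12 deg down to the front, 26 to 54 mm high, with a display along the rear half and a row of four grey keys along the front half. Origin: middle of its underside, on the desk; x points to its rear, y to its left seen from the front, z up. Its front looks towards the robot's side of the desk (-x), turned up to 20 deg either way.
- zero_top (a point): Middle of the top of the zero key: the long bar, 64 mm wide (y) x 18 mm deep, second from the left seen from the front. z points out of the panel along the key's stroke, x up the panel to the rear, y to the left. All four keys stand 7 mm proud of the panel, go 4 mm down until they stop, need 1.2 N to start and 4 N fully down, and spring back.
- cal_top (a point): Middle of the top of the calibration key: the small square one, 19 x 19 mm, third from the left, 62 mm to the right of the zero bar's middle. Axes as zero_top.
- confirm_top (a point): Middle of the top of the confirm key: the upright oblong, 19 mm wide (y) x 34 mm deep, at the right end of the row, 50 mm to the right of the calibration key. Axes as zero_top.
- power_top (a point): Middle of the top of the power key: the small round one, diameter 18 mm, at the left end of the row, 60 mm to the left of the zero bar's middle. Not to be pressed.
- zero_key (a joint): How far the zero key is pressed in, m: 0 = up, 0.004 = fully down.
- cal_key (a joint): How far the calibration key is pressed in, m: 0 = up, 0.004 = fully down.
- confirm_key (a joint): How far the confirm key is pressed in, m: 0 = up, 0.004 = fully down.
- power_key (a joint): How far the power key is pressed in, m: 0 = up, 0.004 = fully down.
- weight: Steel knob weight of 200 g, diameter 28 mm, 54 mm tall, standing between balance and terminal. Origin: middle of its underside. Bystander.
- loupe: Folded metal loupe, about 57 x 22 x 17 mm, on the desk. Origin on its underside. Bystander.
- stone_box: Small flat stone box with a clear lid, 58 x 78 x 24 mm. Origin: middle of its underside. Bystander.
- dish: Small round aluminium dish, diameter 52 mm, 18 mm tall. Origin: middle of its underside. Bystander.

How it is judged:
On the way, in this order (a step that is already met when the one before it is completed fails the run):
1. the draught cover is pushed fully shut (3 mm or less open) (value of joint cover below 0.003 m and value of joint each of zero_key, cal_key, confirm_key, power_key below 0.001 m), for 0.2 s.
2. the long zero bar is pressed right down (3 mm or more), alone, the other keys up and the cover still shut (value of joint zero_key above 0.003 m and value of joint cover below 0.004 m and value of joint each of cal_key, confirm_key, power_key below 0.001 m), for 0.1 s.
3. the square calibration key is pressed right down (3 mm or more), alone, the other keys up and the cover still shut (value of joint cal_key above 0.003 m and value of joint cover below 0.004 m and value of joint each of zero_key, confirm_key, power_key below 0.001 m), for 0.1 s.
4. the oblong confirm key is pressed right down (3 mm or more), alone, the other keys up and the cover still shut (value of joint confirm_key above 0.003 m and value of joint cover below 0.004 m and value of joint each of zero_key, cal_key, power_key below 0.001 m), for 0.1 s.
At the end, for the whole second after the job is handed in: The draught cover is shut (4 mm or less open), all four keys are up (1 mm or less in), and the balance, the terminal, the weight, the loupe, the stone box and the dish stand at rest within 20 mm of where they started (value of joint cover below 0.004 m and value of joint each of zero_key, cal_key, confirm_key, power_key below 0.001 m and distance of each of balance, terminal, weight, loupe, stone_box, dish from where it was at the start of the episode below 0.02 m and linear speed of each of balance, terminal below 0.02 m/s); the robot touches nothing.
It fails at once if a key is pressed while the draught cover is open (value of joint cover above 0.006 m and value of joint any of zero_key, cal_key, confirm_key, power_key above 0.002 m).
It fails at once if the power key is pressed (value of joint power_key above 0.0015 m).
It fails at once if the robot touches the weighing pan (contact force between any of the fingers, the arm and pan above 0.5 N).
It fails at once if the robot bears on the balance, its cover or the terminal with more than 40 N (contact force between any of the fingers, the arm and balance above 40 N or contact force between any of the fingers, the arm and terminal above 40 N).
It fails at once if the balance, terminal, weight, loupe, stone box or dish is moved more than 20 mm, lifted or tipped (distance of any of balance, terminal, weight, loupe, stone_box, dish from where it was at the start of the episode above 0.02 m or height (world z) of any of balance, terminal, weight, loupe, stone_box, dish above 0.006 m or angle between any of balance, terminal, weight, loupe, stone_box, dish's own z axis and vertical above 0.1 rad).
It also fails if it takes over 58 s, if anything falls off the work surface, if the arm or the gripper's body presses on something with over 40 N, if the wrist force passes 120 N, or if a joint passes its speed limit or range.

## Working session

There is one attempt and no reset: what is moved stays moved. The work goes in short steps, Python scripts to look and compute and a shell command to move; the robot and the scene stay as the last step left them, time stands still between calls to the robot, and variables do not carry over. Pictures are saved under pics/ and viewed, about 8 in all and at most 12, crops included, and the job is handed in when it is done.

```bash
ls; mkdir -p pics; python3 - <<'E'
from cell import robot, viewer
import cv2
for n in ("scene","side"):
    cv2.imwrite(f"pics/{n}0.png",viewer.read_camera(n))
    m=viewer.camera_model(n);print(n,m)
print(viewer.camera_model("wrist"))
print(robot.observe())
E
```

```text
pics
scene {'fx': 609.8895387825279, 'fy': 609.8895387825279, 'cx': 322.1338633664372, 'cy': 240.30307940298835, 'pose': array([[-8.26409466e-01, -4.25457619e-01,  3.68826800e-01,
         1.11618937e+00],
       [ 5.63068790e-01, -6.25560522e-01,  5.40025529e-01,
         7.59146051e-01],
       [ 9.65509872e-04,  6.53957069e-01,  7.56531043e-01,
         1.20582269e+00],
       [ 0.00000000e+00,  0.00000000e+00,  0.00000000e+00,
         1.00000000e+00]])}
side {'fx': 451.89408692575597, 'fy': 451.89408692575597, 'cx': 325.2603731824803, 'cy': 237.49581865499604, 'pose': array([[-0.93471947,  0.22893745, -0.27182194,  0.29395356],
       [-0.35509103, -0.57045971,  0.74059846,  0.88851655],
       [ 0.01448726,  0.78877333,  0.61451343,  0.86404238],
       [ 0.        ,  0.        ,  0.        ,  1.        ]])}
{'fx': 362.5329208945598, 'fy': 362.5329208945598, 'cx': 316.56146278084265, 'cy': 239.1928604736339, 'mount': array([[ 8.49814051e-04,  9.50604623e-01,  3.10403170e-01,
         8.33907322e-02],
       [ 9.99999511e-01, -9.64889291e-04,  2.17183945e-04,
         4.66135306e-04],
       [ 5.05960756e-04,  3.10402833e-01, -9.50604978e-01,
         1.94770664e-02],
       [ 0.00000000e+00,  0.00000000e+00,  0.00000000e+00,
         1.00000000e+00]])}
{'time': 0.1, 'qpos': array([-1.46298500e+00,  3.42661673e-01,  1.52489464e+00, -2.33200361e-05,
        1.27540699e+00, -1.45966822e-01]), 'qvel': array([-0.00034793, -0.00195463, -0.00186313, -0.00132333,  0.00016405,
       -0.00135464]), 'joint_efforts': array([ 1.58278446e-03, -4.32006097e+01, -2.44693118e+01,  7.19959103e-02,
        5.26265160e-02, -4.66694041e-05]), 'tool_pos': array([ 0.13183117, -0.50806282,  0.40411919]), 'tool_rot': array([-3.14023334e+00, -1.77295272e-04,  2.53784835e-01]), 'contact_force': array([ 0.24753932,  0.18838245, -0.01147299]), 'torque': array([ 0.00411415, -0.01812596, -0.01443018]), 'opening': 0.09186069183719822}
```

View pics/scene0.png

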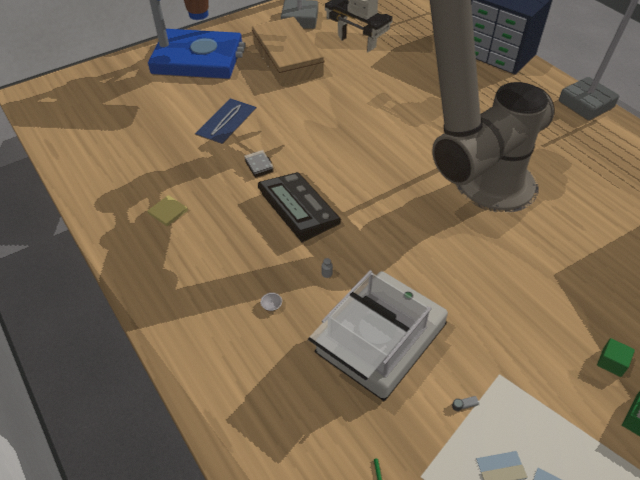

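View pics/side0.png

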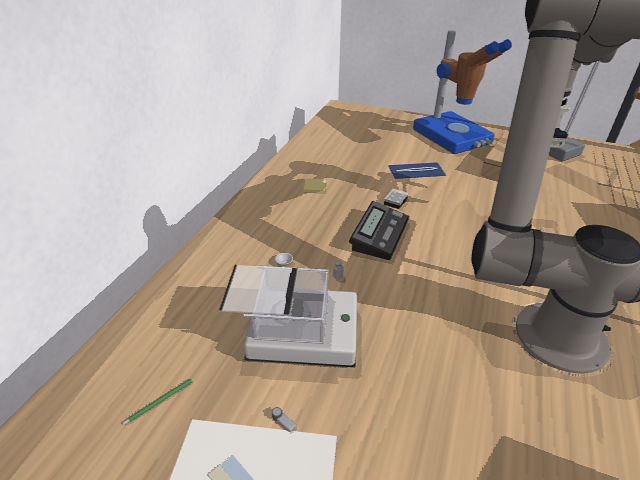

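The scene view shows the balance at about (380,330), its ridge from (362,295) to (396,318), and the terminal at about (300,205) with its keys on the right-hand side. The side view shows the ridge at about (291,290).

```bash
cat > h.py <<'E'
import numpy as np, cv2
from scipy.spatial.transform import Rotation as R
from cell import robot, viewer
def model(n,s=None):
    m=viewer.camera_model(n)
    if n=="wrist":
        T=np.eye(4);T[:3,:3]=R.from_euler('xyz',s["tool_rot"]).as_matrix();T[:3,3]=s["tool_pos"]
        m["pose"]=T@m["mount"]
    return m
def ray(m,u,v):
    d=np.array([(u-m["cx"])/m["fx"],-(v-m["cy"])/m["fy"],-1.])
    return m["pose"][:3,3],m["pose"][:3,:3]@d
def on(m,u,v,z):
    o,d=ray(m,u,v);return o+d*(z-o[2])/d[2]
def proj(m,p):
    q=m["pose"][:3,:3].T@(np.asarray(p)-m["pose"][:3,3])
    return m["cx"]+m["fx"]*q[0]/-q[2],m["cy"]-m["fy"]*q[1]/-q[2]
def wrist(name):
    s=robot.observe();im=viewer.read_camera("wrist");cv2.imwrite(f"pics/{name}.png",im)
    np.savez(f"pics/{name}.npz",p=s["tool_pos"],r=s["tool_rot"]);return im
def wm(name):
    z=np.load(f"pics/{name}.npz");return model("wrist",dict(tool_pos=z["p"],tool_rot=z["r"]))
E
python3 - <<'E'
from h import *
np.set_printoptions(precision=4,suppress=True)
m=model("scene");s=model("side")
for t,u,v,z in [("ridge",380,306,.168),("rl",362,295,.168),("rr",396,318,.168),("weight",327,262,.05),("dish",271,301,.018),("box",259,162,.024),("termc",299,205,.04),("tA",260,183,.054),("tB",304,237,.054),("tC",339,217,.026),("tD",298,174,.026)]: print(t,on(m,u,v,z))
for t,u,v,z in [("ridge",291,290,.168),("rr",294,269,.168),("rl",288,313,.168),("weight",338,264,.05)]: print("side",t,on(s,u,v,z))
E
python3 - <<'E'
import cv2
a=cv2.imread('pics/scene0.png')[150:400,230:460]
b=cv2.imread('pics/side0.png')[180:380,210:420]
a=cv2.resize(a,None,fx=1.7,fy=1.7,interpolation=3);b=cv2.resize(b,(380,425),interpolation=3)
import numpy as np
cv2.imwrite('pics/c0.png',np.hstack([a,b]))
E
```

```text
ridge [0.6124 0.233  0.168 ]
rl [0.6264 0.1899 0.168 ]
rr [0.6036 0.2745 0.168 ]
weight [ 0.5822 -0.0016  0.05  ]
dish [0.7444 0.0003 0.018 ]
box [ 0.5225 -0.4331  0.024 ]
termc [ 0.5288 -0.2102  0.04  ]
tA [ 0.5784 -0.328   0.054 ]
tB [ 0.5861 -0.0977  0.054 ]
tC [ 0.4583 -0.1253  0.026 ]
tD [ 0.4581 -0.3257  0.026 ]
side ridge [0.605  0.2514 0.168 ]
side rr [0.6267 0.1865 0.168 ]
side rl [0.5832 0.3149 0.168 ]
side weight [0.58   0.0045 0.05  ]
```

View pics/c0.png

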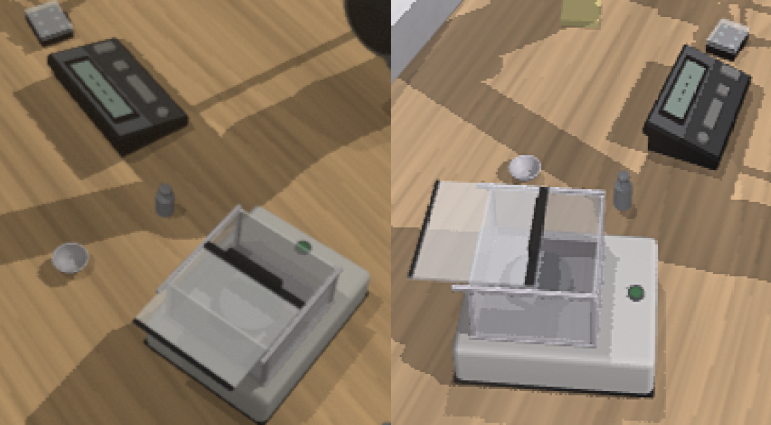

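```bash
python3 -m creep '[[[27,29,4,0,0,-1.5],[27,29,4,0,0,-1.5],[27,29,4,0,0,-1.5],[27,29,4,0,0,-1.5],[27,29,4,0,0,-1.5]]]' 1 10; python3 -m creep '[[[27,29,4,0,0,-1.5],[27,29,4,0,0,-1.5],[27,29,4,0,0,-1.5],[27,29,4,0,0,-1.5],[27,29,4,0,0,-1.5]]]'; python3 -m creep '[[[0,0,0,0,0,0]]]'; python3 -c "
from h import *
wrist('w1')"
```

```text
time: 0.52
tool_pos: [0.2655, -0.3622, 0.4208]
tool_rot: [-3.135, 0.002, 0.105]
contact_force: [1.1, -0.6, 0.0]
opening: 0.0628
time: 0.93
tool_pos: [0.4045, -0.2084, 0.4408]
tool_rot: [-3.134, 0.004, -0.035]
contact_force: [0.4, -1.1, 0.5]
opening: 0.0295
time: 1.02
tool_pos: [0.4076, -0.2038, 0.4414]
tool_rot: [-3.132, 0.001, -0.03]
contact_force: [-0.7, -0.6, 0.0]
opening: 0.0233
```

View pics/w1.png

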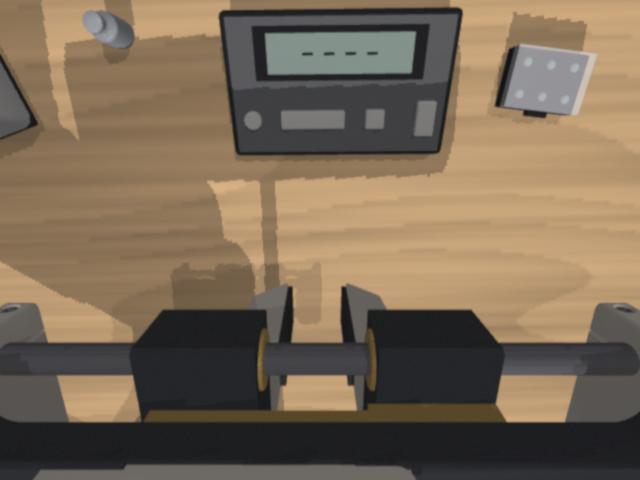

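The wrist view shows the terminal's corners at (221,11), (460,10), (440,153) and (237,153). The keys, left to right, are power (253,120), zero (313,119), cal (375,119) and confirm (425,119).

```bash
python3 - <<'E'
from h import *
np.set_printoptions(precision=4,suppress=True)
im=cv2.imread('pics/w1.png');m=wm('w1')
c=[on(m,u,v,z) for u,v,z in [(221,11,.054),(460,10,.054),(440,153,.026),(237,153,.026)]]
for p in c: print(p)
print("sizes",[np.linalg.norm(c[i][:2]-c[(i+1)%4][:2]) for i in range(4)])
C=np.mean(c,0)[:2]; yv=(c[0]+c[3]-c[1]-c[2])[:2];yaw=np.arctan2(-yv[0],yv[1]);print("C",C,"yaw",np.degrees(yaw))
# key plane: panel + 7mm
t=np.radians(12);ex=np.array([np.cos(yaw),np.sin(yaw),0])
n=np.cos(t)*np.array([0,0,1])-np.sin(t)*ex
P0=np.array([*C,.040])+n*.007
g=im.min(2);roi=np.zeros_like(g);roi[95:145,238:442]=1
mask=((g>85)&(roi>0)).astype(np.uint8)
k,_,st,ce=cv2.connectedComponentsWithStats(mask)
for i in range(1,k):
    if st[i,4]<100: continue
    o,d=ray(m,*ce[i]);p=o+d*(n@(P0-o))/(n@d);print(st[i],ce[i],"->",p,"proj scene",proj(model("scene"),p),"side",proj(model("side"),p))
E
```

```text
[ 0.5857 -0.1211  0.054 ]
[ 0.5798 -0.3322  0.054 ]
[ 0.4544 -0.333   0.026 ]
[ 0.4604 -0.117   0.026 ]
sizes [np.float64(0.21119999236879688), np.float64(0.1254624508026072), np.float64(0.21614078653508628), np.float64(0.1253232504649082)]
C [ 0.5201 -0.2258] yaw -1.5976828425786398
[414 100  23  36 673] [424.8722 117.6285] -> [ 0.4906 -0.3105  0.0414] proj scene (np.float64(290.9407317423316), np.float64(177.54209719876692)) side (np.float64(397.11623132685554), np.float64(212.46987916792125))
[365 109  20  20 373] [374.5255 118.496 ] -> [ 0.4912 -0.2607  0.0412] proj scene (np.float64(300.5358328717225), np.float64(188.09248440312547)) side (np.float64(393.1263896997937), np.float64(220.92085486804186))
[244 111  18  19 267] [252.5993 119.8689] -> [ 0.4934 -0.1391  0.041 ] proj scene (np.float64(325.09795909738506), np.float64(215.4087555577941)) side (np.float64(382.23636609162764), np.float64(243.4181930045438))
[ 281  110   64   20 1215] [312.4    119.0436] -> [ 0.4925 -0.1989  0.0411] proj scene (np.float64(312.7247748232347), np.float64(201.71171404762148)) side (np.float64(387.7243279014876), np.float64(231.968539101695))
```

```bash
python3 -m creep '[[[9,38,0,0,0,1.8],[9,38,0,0,0,1.8],[9,38,0,0,0,1.8],[9,38,0,0,0,1.8],[9,38,0,0,0,1.8]]]'|tail -4; python3 -m creep '[[[9,38,0,0,0,1.8],[9,38,0,0,0,1.8],[9,38,0,0,0,1.8],[9,38,0,0,0,1.8],[9,38,0,0,0,1.8]]]' |tail -4; python3 -m creep '[[[0,0,0,0,0,0],[0,0,0,0,0,0]]]'; python3 -c "
from h import *
wrist('w2')"
```

```text
tool_pos: [0.4496, -0.0194, 0.4386]
tool_rot: [-3.137, 0.008, 0.121]
contact_force: [1.0, -0.1, 0.1]
opening: 0.0004
tool_pos: [0.4948, 0.1733, 0.437]
tool_rot: [-3.139, 0.012, 0.28]
contact_force: [0.2, 0.1, 0.0]
opening: 0.0005
time: 2.07
tool_pos: [0.4958, 0.1776, 0.4353]
tool_rot: [-3.137, 0.014, 0.288]
contact_force: [0.1, -0.4, -0.2]
opening: 0.0006
```

View pics/w2.png

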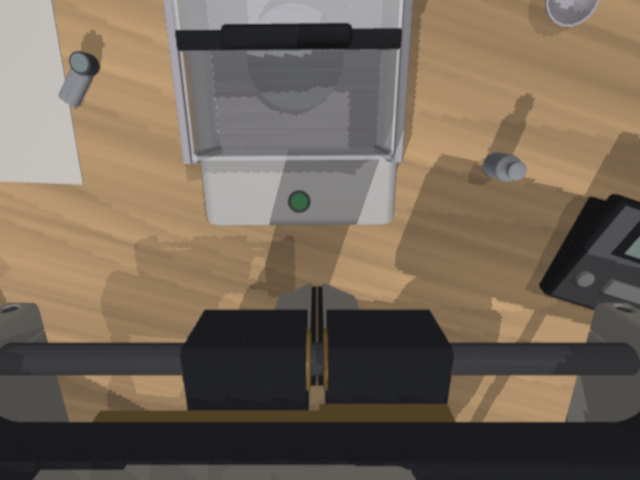

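The ridge block spans columns 222–352 and rows 24–47, and the shield's front wall top runs from about (185,159) to (400,158). The balance lines up with the tool yaw (about 16.5°).

```bash
python3 - <<'E'
from h import *
np.set_printoptions(precision=4,suppress=True)
m=wm('w2')
P={k:on(m,*a) for k,a in dict(RL=(222,25,.168),RR=(352,24,.168),SL=(176,31,.150),SR=(401,29,.150),FL=(187,160,.143),FR=(398,158,.143),HL=(207,224,.06),HR=(394,222,.06)).items()}
for k in P: print(k,P[k])
for a,b in ("RL","RR"),("SL","SR"),("FL","FR"),("HL","HR"):
    a,b=b,a; A=P[b];B=P[a]
    d=P[b]-P[a];print(a,b,np.linalg.norm(d),np.degrees(np.arctan2(d[1],d[0]))-90)
yaw=np.radians(16.5);ex=np.array([np.cos(yaw),np.sin(yaw),0]);ey=np.array([-ex[1],ex[0],0])
for k in P: print(k,P[k]@ex,P[k]@ey)
im=cv2.imread('pics/w2.png');print(im[10:60:2,290].tolist())
E
```

```text
RL [0.6082 0.2709 0.168 ]
RR [0.6308 0.1964 0.168 ]
SL [0.5987 0.3038 0.15  ]
SR [0.6411 0.165  0.15  ]
FL [0.518  0.2849 0.143 ]
FR [0.5638 0.1363 0.143 ]
HL [0.4426 0.2798 0.06  ]
HR [0.4992 0.0978 0.06  ]
RR RL 0.0778112539430016 16.901334909083772
SR SL 0.14512606314175341 16.96662502094088
FR FL 0.15548210710425248 17.132636138974235
HR HL 0.1905464693695957 17.284888025495817
RL 0.6600486201021407 0.08701379340103368
RR 0.6605936535657708 0.009204448340778848
SL 0.6603648850230996 0.12126511092430176
SR 0.6615467993669683 -0.023856139351141937
FL 0.5776100543426739 0.12602563617246365
FR 0.5793267881418125 -0.029446993105622238
HL 0.5038320156593771 0.14252356558335844
HR 0.5064422072961072 -0.04800502515524388
[[182, 178, 177], [182, 178, 176], [183, 178, 177], [182, 177, 176], [182, 177, 176], [183, 176, 178], [166, 160, 160], [68, 65, 65], [33, 30, 31], [42, 39, 38], [38, 37, 34], [39, 36, 35], [40, 38, 36], [39, 38, 35], [37, 34, 33], [39, 35, 34], [37, 33, 33], [32, 28, 28], [28, 27, 25], [39, 37, 36], [107, 104, 102], [139, 133, 131], [125, 120, 118], [100, 96, 94], [99, 95, 94]]
```

```bash
python3 -m creep '[[[37,16,0,0,0,0],[37,16,0,0,0,0],[37,16,0,0,0,0],[37,15,0,0,0,0],[0,0,0,0,0,0]]]'|tail -4;  python3 -m creep '[[[0,0,0,0,0,0]]]'
```

```text
tool_pos: [0.6477, 0.2308, 0.4294]
tool_rot: [-3.138, 0.029, 0.276]
contact_force: [0.0, -0.0, -2.3]
opening: 0.0005
time: 2.62
tool_pos: [0.6495, 0.2287, 0.4274]
tool_rot: [-3.139, 0.031, 0.273]
contact_force: [-0.5, -1.0, 0.0]
opening: 0.0008
```

```bash
python3 -m creep '[[[-1,3,-18,0.2,-0.6,0.3],[-1,3,-18,0.2,-0.6,0.3],[-1,3,-18,0.2,-0.6,0.3],[-1,3,-15,0,-0.3,0.3],[0,0,0,0,0,0]]]'
```

```text
time: 3.03
tool_pos: [0.6437, 0.2291, 0.357]
tool_rot: [-3.14, -0.006, 0.283]
contact_force: [-0.1, -0.6, -0.5]
opening: 0.0006
```

```bash
python3 -m creep '[[[0,5,-9,0,0.2,0.4],[0,4,-7,0,0.1,0.3],[0,2,-2,0,0,0.2],[0,0,0,0,0,0]]]'; python3 -m creep '[[[0,0,0,0,0,0]]]'; python3 -c "
from h import *
wrist('w3'); print(robot.observe()['tool_pos'])"
```

```text
time: 3.37
tool_pos: [0.6427, 0.2366, 0.3419]
tool_rot: [-3.14, -0.003, 0.296]
contact_force: [0.8, 0.5, 0.2]
opening: 0.0006
time: 3.45
tool_pos: [0.6428, 0.2366, 0.3425]
tool_rot: [-3.14, -0.004, 0.296]
contact_force: [-0.3, -0.1, -0.1]
opening: 0.0006
[0.64280607 0.23668052 0.34265801]
```

View pics/w3.png

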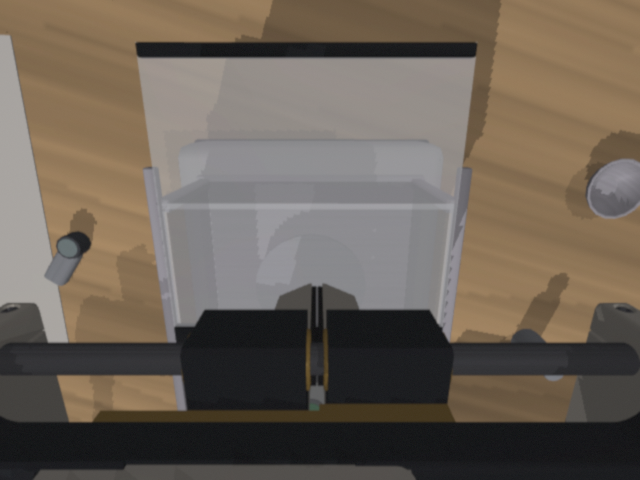

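Only 3.5 mm of overlap with the ridge, so I go 6 mm lower and then push along the balance's -x.

```bash
python3 -m creep '[[[0,0,-6,0,0,0],[0,0,-1,0,0,0],[0,0,0,0,0,0]]]'; python3 -m creep '[[[-9.6,-2.9,0,0,0,0],[-9.6,-2.9,0,0,0,0],[-9.6,-2.9,0,0,0,0],[0,0,0,0,0,0]]]'
```

```text
time: 3.75
tool_pos: [0.6431, 0.2368, 0.3365]
tool_rot: [-3.14, -0.007, 0.296]
contact_force: [0.2, 0.6, 0.4]
opening: 0.0002
time: 4.08
tool_pos: [0.6143, 0.2281, 0.3363]
tool_rot: [-3.14, -0.01, 0.296]
contact_force: [0.8, -0.4, 0.5]
opening: 0.0006
```

```bash
python3 -m creep '[[[-7.7,-2.3,0,0,0,0],[-7.7,-2.3,0,0,0,0],[-7.7,-2.3,0,0,0,0],[-7.7,-2.3,0,0,0,0]]]'; python3 -m creep '[[[-4.8,-1.5,0,0,0,0],[-4.8,-1.5,0,0,0,0]]]'; python3 -m creep '[[[-2.9,-0.9,0,0,0,0]]]'
```

```text
time: 4.42
tool_pos: [0.5853, 0.2192, 0.3366]
tool_rot: [-3.14, -0.017, 0.296]
contact_force: [1.5, 0.4, -1.1]
opening: 0.0006
time: 4.58
tool_pos: [0.5759, 0.2163, 0.3368]
tool_rot: [-3.14, -0.018, 0.296]
contact_force: [2.0, 0.8, -2.1]
opening: 0.0011
time: 4.67
tool_pos: [0.573, 0.2153, 0.3369]
tool_rot: [-3.14, -0.019, 0.296]
contact_force: [1.1, 0.1, -1.5]
opening: 0.0002
```

```bash
python3 -m creep '[[[-2.9,-0.9,0,0,0,0],[-2.9,-0.9,0,0,0,0]]]'|grep -E "pos|force"; for i in 1; do python3 -m creep '[[[-2.9,-0.9,0,0,0,0]]]'|grep -E "pos|force";done;  python3 -m creep '[[[-1.9,-0.6,0,0,0,0]]]'|grep -E "pos|force"
```

```text
tool_pos: [0.5672, 0.2135, 0.3369]
contact_force: [1.3, 1.4, -0.6]
tool_pos: [0.5642, 0.2126, 0.337]
contact_force: [1.9, 1.3, -0.2]
tool_pos: [0.5621, 0.212, 0.337]
contact_force: [1.2, 0.2, -0.8]
```

```bash
python3 -m creep '[[[-1.9,-0.6,0,0,0,0]]]'|grep -E "pos|force"; python3 -m creep '[[[-1.9,-0.6,0,0,0,0]]]'|grep -E "pos|force";python3 -m creep '[[[-1.9,-0.6,0,0,0,0]]]'|grep -E "pos|force"
```

```text
tool_pos: [0.561, 0.2116, 0.3371]
contact_force: [13.8, 4.7, -8.7]
tool_pos: [0.5601, 0.2113, 0.3372]
contact_force: [10.0, 4.3, -8.3]
tool_pos: [0.5593, 0.211, 0.3372]
contact_force: [9.2, 3.8, -6.0]
```

Force jumped to ~15 N, so the cover is at its stop. Back off, rise and check.

```bash
python3 -m creep '[[[5,1.5,0,0,0,0],[8,2.4,0,0,0,0],[0,0,15,0,0.5,0],[0,0,30,0,0.5,0],[0,0,30,0,0,0]]]'|grep -E "pos|force"; python3 -m creep '[[[-20,-16,15,0,0,0],[-30,-16,10,0,0,0],[-30,-16,10,0,0,0],[0,0,0,0,0,0],[0,0,0,0,0,0]]]'; python3 -c "
from h import *
wrist('w4');"
```

```text
tool_pos: [0.5715, 0.2144, 0.4067]
contact_force: [1.0, 0.0, 0.3]
time: 6.08
tool_pos: [0.4888, 0.1648, 0.4495]
tool_rot: [-3.135, -0.005, 0.295]
contact_force: [0.4, 0.5, -0.0]
opening: 0.0004
```

View pics/w4.png

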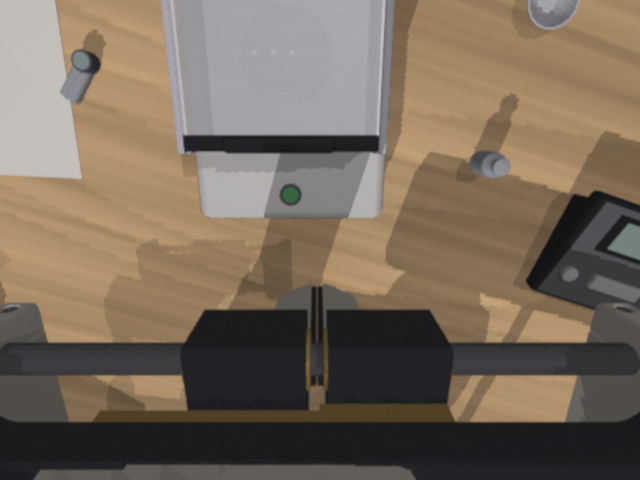

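The cover is shut: the strip's front is flush with the shield wall at row 152. Now to the terminal, tilting 12° on the way.

```bash
python3 -m creep '[[[-4,-37,0,0,-1.2,-1.9],[-4,-37,0,0,-1.2,-1.9],[-4,-37,0,0,-1.2,-1.9],[-4,-37,0,0,-1.2,-1.9],[-4,-37,0,0,-1.2,-1.9]]]'|grep -E "pos|rot";python3 -m creep '[[[-4,-37,-10,0,-1.2,-1.9],[-4,-37,-20,0,-1.2,-1.9],[-4,-37,-20,0,-1.2,-1.9],[-4,-37,-20,0,-1.2,-1.9],[-4,-37,-20,0,-1.2,-1.9]]]'|grep -E "pos|rot"; python3 -m creep '[[[0,0,0,0,0,0]]]'
```

```text
tool_pos: [0.4716, -0.0192, 0.4472]
tool_rot: [3.127, -0.108, 0.138]
tool_pos: [0.4549, -0.2062, 0.3605]
tool_rot: [3.117, -0.224, -0.033]
time: 7.05
tool_pos: [0.4543, -0.2112, 0.3564]
tool_rot: [3.118, -0.22, -0.04]
contact_force: [0.3, 0.1, -0.4]
opening: 0.0005
```

```bash
cat > d.py <<'E'
from h import *
import sys
np.set_printoptions(precision=1,suppress=True)
K=dict(zero=(.4925,-.1989,.0411),cal=(.4912,-.2607,.0412),confirm=(.4906,-.3105,.0414))
s=robot.observe();M=R.from_euler('xyz',s["tool_rot"])
tip=s["tool_pos"]+M.apply([0,0,robot.tcp_to_tips])
n=np.array([-np.sin(np.radians(12)),0.0058,np.cos(np.radians(12))])
z=n;x=np.array([.978,-.0267,.208]);y=np.cross(z,x)
T=R.from_matrix(np.c_[x,-y,-z])
d=(tip-np.array(K[sys.argv[1]]))
print("tip-key in key axes mm",1e3*np.array([d@x,d@y,d@z]),"tip-key world mm",1e3*d,"turn left deg",np.degrees((T*M.inv()).as_rotvec()),"t",round(s["time"],2),"F",s["contact_force"])
E
python3 -m creep '[[[0,0,-18,0.7,0.3,0.3],[0,0,-18,0.7,0.3,0.4],[0,0,-18,0,0,0],[0,0,-18,0,0,0],[0,0,0,0,0,0]]]'|grep -E "pos|rot"; python3 d.py zero
```

```text
tool_pos: [0.4572, -0.2154, 0.2781]
tool_rot: [-3.136, -0.204, -0.038]
tip-key in key axes mm [ 14.2 -16.8  61.1] tip-key world mm [  0.7 -16.8  62.7] turn left deg [-0.4 -0.3  0.6] t 7.47 F [-0.6  0.8 -0.4]
```

```bash
python3 -m creep '[[[-1.5,6,-16,-0.2,-0.2,0.3],[-1.5,6,-16,-0.2,-0.1,0.3],[-1.5,5,-15,0,0,0],[0,0,0,0,0,0]]]'|grep -E "force"; python3 d.py zero
```

```text
contact_force: [-0.8, 1.7, -0.6]
tip-key in key axes mm [ 3.8 -0.3 14.6] tip-key world mm [ 0.6 -0.3 15.1] turn left deg [ 0.   0.  -0.2] t 7.8 F [-0.8  1.7 -0.6]
```

```bash
python3 -m creep '[[[-0.5,0,-5,0,0,0],[-0.5,0,-5,0,0,0],[0,0,-1,0,0,0],[0,0,0,0,0,0]]]'|grep -E "force"; python3 d.py zero;  python3 -c "
from h import *
wrist('w5');"
```

```text
contact_force: [-0.5, -0.0, 0.8]
tip-key in key axes mm [ 4.1 -1.2  5.3] tip-key world mm [ 2.9 -1.3  6. ] turn left deg [ 0.1  0.2 -0.3] t 8.13 F [-0.5 -0.   0.8]
```

View pics/w5.png

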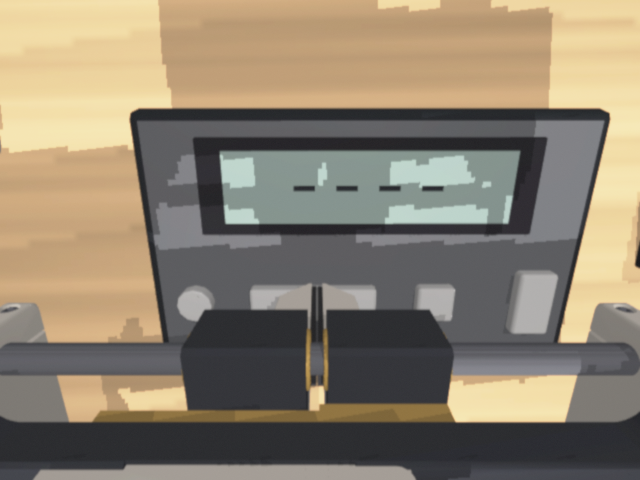

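The fingertips (col 317) sit over the zero bar (cols 251–376), clear of the power and cal keys. I press in small steps.

```bash
python3 -m creep '[[[-3,0.5,-3,0,0,0],[0,0.5,-2,0,0,0]]]'>/dev/null; python3 d.py zero; python3 -m creep '[[[0.4,0,-2,0,0,0]]]'>/dev/null;python3 d.py zero; python3 -m creep '[[[0.4,0,-2,0,0,0]]]'>/dev/null;python3 d.py zero
```

```text
tip-key in key axes mm [ 1.1 -1.2  2.1] tip-key world mm [ 0.6 -1.2  2.3] turn left deg [ 0.2  0.4 -0.3] t 8.35 F [-0.4  1.  -0.5]
tip-key in key axes mm [ 1.2 -1.4  0.2] tip-key world mm [ 1.1 -1.4  0.5] turn left deg [ 0.3  0.4 -0.3] t 8.43 F [-0.2 -0.5  0.8]
tip-key in key axes mm [ 1.2 -1.4 -1.7] tip-key world mm [ 1.5 -1.4 -1.4] turn left deg [ 0.3  0.4 -0.2] t 8.52 F [-1.   0.8  2.8]
```

```bash
for i in 1; do python3 -m creep '[[[0.3,0,-1.5,0,0,0]]]'>/dev/null; python3 d.py zero; python3 -m creep '[[[0.3,0,-1.5,0,0,0]]]'>/dev/null;python3 d.py zero; done
```

```text
tip-key in key axes mm [ 1.2 -1.4 -3.3] tip-key world mm [ 1.8 -1.4 -2.9] turn left deg [ 0.3  0.4 -0.2] t 8.6 F [-1.3  0.2  2.9]
tip-key in key axes mm [ 1.3 -1.4 -4.4] tip-key world mm [ 2.2 -1.4 -4.1] turn left deg [ 0.3  0.4 -0.2] t 8.68 F [-10.3   2.2  24.9]
```

Bottomed out (25 N). Hold, then lift.

```bash
python3 -m creep '[[[0,0,0,0,0,0],[0,0,0,0,0,0]]]'|grep force;python3 d.py zero; python3 -m creep '[[[-1,0,5,0,0,0],[-1,0,10,0,0,0],[-1,0,10,0,0,0],[0,0,0,0,0,0]]]'|grep force; python3 d.py cal
```

```text
contact_force: [-2.1, 1.2, 3.8]
tip-key in key axes mm [ 1.2 -1.4 -3.6] tip-key world mm [ 1.9 -1.4 -3.2] turn left deg [ 0.3  0.4 -0.3] t 8.85 F [-2.1  1.2  3.8]
contact_force: [0.4, 0.5, 0.8]
tip-key in key axes mm [ 3.2 60.3 23.2] tip-key world mm [-0.  60.3 23.3] turn left deg [ 0.3  0.4 -0.3] t 9.18 F [0.4 0.5 0.8]
```

```bash
python3 -m creep '[[[-1,-31,0,0.1,0.1,-0.1],[-1,-31,0,0.1,0.2,-0.1],[0,0,-8,0,0,0],[0,0,0,0,0,0]]]'>/dev/null; python3 d.py cal
```

```text
tip-key in key axes mm [ 1.1 -2.9 16.8] tip-key world mm [-2.5 -2.8 16.7] turn left deg [ 0.2  0.2 -0.2] t 9.52 F [-1.  -0.3 -1.2]
```

```bash
python3 -m creep '[[[1.2,1.5,-7,0,0,0],[1.2,1.5,-5.5,0,0,0],[0,0,0,0,0,0]]]'>/dev/null; python3 d.py cal;  python3 -m creep '[[[0.4,0,-2,0,0,0],[0.4,0,-2,0,0,0]]]'>/dev/null;python3 d.py cal
```

```text
tip-key in key axes mm [0.1 1.6 2.8] tip-key world mm [-0.4  1.6  2.8] turn left deg [ 0.1  0.2 -0.2] t 9.77 F [-0.4 -0.3  0.4]
tip-key in key axes mm [-0.   3.4 -1.8] tip-key world mm [ 0.5  3.3 -1.8] turn left deg [ 0.1  0.1 -0.3] t 9.93 F [-1.3 -0.3  1.7]
```

```bash
python3 -m creep '[[[0.3,0,-1.3,0,0,0]]]'>/dev/null; python3 d.py cal; python3 -m creep '[[[0.3,0,-1.3,0,0,0]]]'>/dev/null;python3 d.py cal
```

```text
tip-key in key axes mm [ 0.2  3.6 -3.2] tip-key world mm [ 0.9  3.6 -3.1] turn left deg [ 0.1  0.1 -0.4] t 10.02 F [-2.8 -2.2  3.4]
tip-key in key axes mm [ 0.3  3.6 -4.3] tip-key world mm [ 1.3  3.6 -4.1] turn left deg [ 0.1  0.1 -0.4] t 10.1 F [-9.  -0.9 17. ]
```

```bash
python3 -m creep '[[[0,0,-0.3,0,0,0],[0,0,-0.3,0,0,0]]]'|grep force;python3 d.py cal; python3 -m creep '[[[-1,0,5,0,0,0],[-1,0,10,0,0,0],[-1,0,10,0,0,0],[0,0,0,0,0,0]]]'|grep force; python3 d.py confirm
```

```text
contact_force: [-2.8, -0.1, 3.0]
tip-key in key axes mm [ 0.2  3.6 -3.9] tip-key world mm [ 1.1  3.6 -3.7] turn left deg [ 0.2  0.1 -0.4] t 10.27 F [-2.8 -0.1  3. ]
contact_force: [1.4, 0.2, 0.5]
tip-key in key axes mm [ 2.1 53.9 23.5] tip-key world mm [-1.4 53.9 23.5] turn left deg [ 0.2  0.1 -0.4] t 10.6 F [1.4 0.2 0.5]
```

```bash
python3 -m creep '[[[-0.5,-27,0,0.1,0.1,-0.2],[-0.5,-27,0,0.1,0,-0.2],[0,0,-8,0,0,0],[0,0,0,0,0,0]]]'>/dev/null; python3 d.py confirm;python3 -m creep '[[[1,0.5,-6.5,0,0,0],[1,0.5,-5,0,0,0],[0,0,0,0,0,0]]]'>/dev/null; python3 d.py confirm
```

```text
tip-key in key axes mm [ 1.8 -0.9 18.1] tip-key world mm [-2.  -0.8 18.1] turn left deg [ 0.1  0.2 -0.2] t 10.93 F [ 0.1  0.5 -0.9]
tip-key in key axes mm [1.1 1.5 5.6] tip-key world mm [-0.1  1.5  5.7] turn left deg [ 0.   0.2 -0.2] t 11.18 F [-0.8 -0.1 -1.3]
```

```bash
python3 -m creep '[[[0.4,0,-2.5,0,0,0],[0.4,0,-2.5,0,0,0]]]'>/dev/null;python3 d.py confirm; python3 -m creep '[[[0.3,0,-1.5,0,0,0]]]'>/dev/null; python3 d.py confirm; python3 -m creep '[[[0.3,0,-1.3,0,0,0]]]'>/dev/null;python3 d.py confirm
```

```text
tip-key in key axes mm [0.8 3.  0.1] tip-key world mm [0.8 3.  0.2] turn left deg [-0.   0.1 -0.3] t 11.35 F [ 0.2  0.5 -0. ]
tip-key in key axes mm [ 0.9  3.3 -1.7] tip-key world mm [ 1.3  3.3 -1.5] turn left deg [-0.   0.1 -0.3] t 11.43 F [-0.6 -1.   0.6]
tip-key in key axes mm [ 0.9  3.5 -3. ] tip-key world mm [ 1.6  3.4 -2.8] turn left deg [ 0.   0.1 -0.3] t 11.52 F [-0.8 -0.5  2.7]
```

```bash
python3 -m creep '[[[0.3,0,-1.3,0,0,0]]]'>/dev/null; python3 d.py confirm; python3 -m creep '[[[0.1,0,-0.5,0,0,0]]]'>/dev/null;python3 d.py confirm
```

```text
tip-key in key axes mm [ 1.   3.4 -4.2] tip-key world mm [ 1.9  3.4 -3.9] turn left deg [ 0.   0.1 -0.3] t 11.6 F [-5.4  1.3 11.1]
tip-key in key axes mm [ 1.   3.4 -4.2] tip-key world mm [ 1.9  3.4 -3.9] turn left deg [ 0.   0.1 -0.4] t 11.68 F [-4.8  1.5 10.1]
```

Fully down, well past the stop force. Hold, lift clear, and look at the final scene.

```bash
python3 -m creep '[[[0.1,0,-0.4,0,0,0]]]'|grep force; python3 -m creep '[[[-1,0,5,0,0,0],[-2,0,15,0,0,0],[-5,0,35,0,0,0],[-5,0,35,0,0,0],[-5,0,35,0,0,0]]]'|grep force; python3 -m creep '[[[0,0,30,0,0,0],[0,0,20,0,0,0],[0,0,0,0,0,0]]]'; python3 - <<'E'
from h import *
a0=cv2.imread('pics/scene0.png');b0=cv2.imread('pics/side0.png')
a=viewer.read_camera("scene");b=viewer.read_camera("side")
f=lambda i,r:cv2.resize(i[r[0]:r[1],r[2]:r[3]],(400,300))
ra=(140,400,230,480);rb=(160,380,200,440)
cv2.imwrite('pics/end.png',np.vstack([np.hstack([f(a0,ra),f(a,ra)]),np.hstack([f(b0,rb),f(b,rb)])]))
E
```

```text
contact_force: [-3.2, 0.3, 4.8]
contact_force: [0.3, -0.8, 0.5]
time: 12.43
tool_pos: [0.4344, -0.3038, 0.3942]
tool_rot: [-3.138, -0.209, -0.022]
contact_force: [0.5, -0.2, 0.1]
opening: 0.0006
```

View pics/end.png

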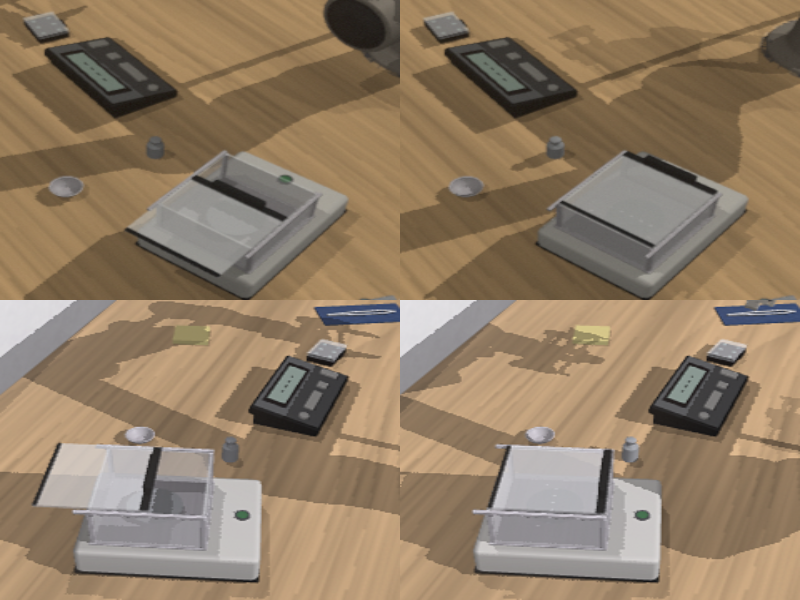

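The before and after crops show the cover shut, all objects in their places, and the arm clear of everything. Handing in.

```bash
python3 -c "
from cell import robot
print(robot.hand_in())"
```

```text
the job is handed in; nothing more can be done
None
```

I shut the draught cover by its ridge, then pressed zero, calibration and confirm in that order, letting each key up before the next. The job was handed in at about 12.5 s of the 58 s; hand-in gave no verdict.

- **Cover:** the force rose from about 1.5 N to about 17 N at the stop. The wrist picture then showed the cover's front strip flush with the shield's front wall.
- **Keys:** each key took about 4 mm of travel and then hit its stop. Forces peaked at about 27 N on zero, 19 N on calibration and 12 N on confirm, all under the 40 N limit. I held each one down for about 0.2 s. Key travel comes from the measured fingertip position, not from a direct reading.
- **Surroundings:** the before and after pictures show the balance, terminal and the small things in view (weight, dish and stone box) unmoved as far as can be seen. While I pushed against the stop, the fingertips moved about 1.7 mm further, so the balance may have shifted by that much (20 mm is allowed).
- **Not checked:** the loupe was outside the last crops. It was last seen in place after the cover was shut, and the arm did not go near it after that.

No check failed or disagreed. At hand-in the arm was clear of everything and the force read near zero.

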